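# Feed a brass blank from the spring-flap dispenser into the hand press

### The arm

A 6-joint arm with a two-finger parallel gripper is mounted at the origin on the work surface. World frame = base frame: x ahead of the robot, y to its left, z up, the work surface at z = 0. Lengths are in m, angles in degrees, forces in N, time in s.
With the tool pointing down it reaches from about 0.25 to 0.725 m from the base axis. Payload 9.7 kg.
Tool frame: the origin (TCP) lies midway between the tips of the shut fingers; the grasp point (between the pads) lies 19 mm behind it (bot.pinch_z is the distance from the TCP to the grasp point, in m); z points along the fingers, y is the line along which they close (so a half turn about z gives the same grasp; the last joint's range is limited). The gripper opens to 85 mm and grips with 20 to 120 N. Pads are 22 mm wide; open, the fingers measure 114 mm over their backs; the gripper's body (76 mm by 85 mm) begins 54 mm behind the grasp point. The pads swing forward as they close: fully open they stand 13 mm farther back than shut.
Start: joints at [-66.177, 4.979, 10.078, 95.1, 0, 90], TCP at [0.222, -0.503, 0.231] pointing down, gripper open.
Joint ranges: [-179.16, 179.16], [-48.56, 103.87], [-65.8, 70.77], [-126.05, 130.52], [-82.76, 87.17], [-180, 180]. Speed limits (degrees/s): [127.2, 127.2, 147.25, 180, 180, 180].

### API

Orientations are given as [roll, pitch, yaw] about the fixed x, y, z axes, in that order (R = Rz(yaw) Ry(pitch) Rx(roll)).
In Python, from workcell import sensors, camera, camera_params, ticket, bot gives the robot as it stands.
- The arm moves only by the shell command python3 -m jog 'ROWS' [FORCE]. ROWS is JSON, a list that holds one entry, the list of rows, each a list of 5 numbers: the shift along the world's x, y, z in units of 50 mm (1.0 is 50 mm), then the turn about the world's z in units of 5 degrees (1.0 is 5 degrees), then the opening, from 0 (shut) to 1 (fully open). In form: [[[tx, ty, tz, yaw, grip], ...]]. A call has 1 to 8 rows; each row shifts and turns the commanded pose from where the row before left it; what a row does not reach is not made up. A row lasts 1/10 s, in which the tool goes at most 50 mm and 8.59 degrees, less where a joint would pass 70% of its speed; a pose out of reach is approached as far as the arm can. A call is refused whole if a number of a shift passes 1 or a number of a turn 1, either way. A call with a gripper value outside its range is refused whole. The fingers move at their own pace and stop on an object; FORCE is the grip in N (left out, the last holds). Time passes only in rows, so rows that do not move let the fingers close. It gives the time, the measured TCP pose, the force, the opening and the grip force at its end, in the units of the state.
- sensors.get_obs(): the state, without advancing time (a new reading comes with each control period).
- camera(name): name is "scene" or "top" or "wrist"; returns the picture (420x560x3 uint8, blue, green, red); there is no depth.
- camera_params(name): a dict with "fx", "fy", "cx", "cy" (pixels), "T" (4x4, takes a point from camera to world coordinates); the wrist camera has in their place "tool_from_camera" (4x4, takes a point from camera to tool coordinates, whose origin is the TCP and whose axes are the flange's). Camera axes: x right, y down, z forward; pixel columns grow to the right and rows downward; lengths in m; the calibration is good to about 2 mm. A picture is of the moment at which its call begins: read the wrist's pose just before it. camera_params takes no time and is no camera call.
- ticket.job_done(): hands the job in; it is judged then, once.
The state is a dict: "time": time; "q": joint angles; "qd": joint speeds; "joint_efforts": joint torques, N m; "ee_pos": TCP position; "tcp_rot": TCP orientation; "wrist_force": force on the tool from outside, world axes, zero at the start; "torque": the same for the moment, N m; "opening": finger opening in m; "grasp_force": force on a finger pad.
Only numpy, scipy, OpenCV 4.12 (cv2) and the standard library are available. Lean on these libraries where they do the work, as an engineer would, in place of code of your own. Each camera call takes 0.05 s, during which the arm holds its last target. There are 200 camera calls.

### The job

Swing up the dispenser's spring flap, keep it open with the hand while you take out the brass blank behind it, and let the flap fall shut again. Set the blank down flat on the wooden feed table of the press, then slide it lengthwise over the small step and between the two fences under the bridge until it lies flat on the steel die bed, square and fully home against the stop. Leave it there and do not disturb the other things on the bench.

Things in the scene. Friction and masses are not known exactly. Their poses are not given: they have to be found in the camera images.
- dispenser: Green fixed blank dispenser, left of the press, its lip facing near-left. Origin: centre of the pick cup's underside, on the bench; +x runs from flap lip to hinge (away from the robot and to its right), z up. Cup inside: x +-33, y +-56 mm, floor top z 18 mm; walls 5 mm thick, front (-x) wall top z 32, others z 40. A closed stock channel with blanks not for taking lies behind: x 38 to 128, y +-35, top z 40 mm.
- flap (a joint): Angle (rad) of the dispenser's flap: 0 shut and level, grows as the lip swings up, 1.57 upright, stop at 2.2. A spring (about 0.08 N m shut, 0.24 upright) snaps it shut whenever let go; nothing to pinch or latch. Fingers leaning 30 to 45 deg forward (towards dispenser +x) get under the lip, swing it past upright and, turning steep, reach into the cup with the flap leaning on the hand.
- flap_hinge (a point): Middle of the flap's hinge line, which runs along dispenser y, at dispenser x +36, z 44 mm. The flap is a clear sheet 3 mm thick, 116 mm wide, reaching 96 mm from this line to the lip's edge; shut, it covers the cup.
- flap_lip (a point): Middle of the outer edge of the flap's red lip (22 mm deep, 4 mm thick), at mid-thickness; moves with the flap. Shut, it lies at dispenser x -60, z 44 mm: the lip overhangs the front wall by 22 mm, with free space below it down to the bench.
- blank_mid (a point): Centre of the loose brass blank, a plain bar 50 mm long (its x), 22 mm wide (y), 10 mm high (z), about 0.1 kg. At the start it lies flat on the cup's floor under the flap, its long axis within 10 degrees of the dispenser's x. To be gripped across its 22 mm width.
- press: Grey fixed hand press. Origin: centre of the underside of its base (220 x 110 mm), on the bench; +x is the feeding direction (away from the robot), z up. Bridge over the bed: x 27 to 75 mm, underside z 61, top z 77, legs at |y| 31 to 49. Above and behind it a ram (from x 49) and a column (from x 80) rise to z 144 mm.
- press_feed (a point): Middle of the top face of the press's wooden feed table: press x -64, z 40 mm. The table spans press x -110 to -18 and y +-48 mm, its axes are the press's. At its far edge (x -18) the surface steps 3 mm down to the steel die bed (top z 37 mm), which runs on under the bridge.
- press_home (a point): Point where the blank's centre is when it is home on the die bed: press x 20, y 0, z 42 mm, blank's long axis along press x, its nose against the stop (dark block, face at x 45, 50 mm wide, top z 55). Brass fences (top z 47) stand 30 mm apart from x 21 to 45 mm and flare to about 50 mm apart at x 5.
- jar: Amber glass jar with brass lid, 54 mm across, 75 mm high; origin under its centre. Bystander.
- hammer: Hammer 220 mm long lying on the bench along its x. Bystander.
- tin: Open steel tin, 72 mm across, 85 mm high; origin under its centre. Bystander.
- pliers: Red-handled pliers lying flat, about 160 mm along their x (handles to -x), 15 mm high; origin under the pivot. Bystander.
There are look-alikes about, which are no part of the job. Leave any black look-alike of the dispenser alone.

How it is judged (in metres and radians):
On the way, in this order (a step that is already met when the one before it is completed fails the run):
1. the flap is swung up and held open (more than 0.5 rad) with the blank still in the cup (value of joint flap above 0.5 rad and horizontal distance between blank_mid and dispenser below 0.06 m), for 0.2 s.
2. the blank is out of the dispenser (over 120 mm from its cup's centre) and the flap is shut again (horizontal distance between blank_mid and dispenser above 0.12 m and value of joint flap below 0.06 rad), for 0.1 s.
3. the blank lies flat on the wooden feed table, its centre short of the step (x of blank_mid in the frame of press between -0.11 and -0.024 m and y of blank_mid in the frame of press between -0.045 and 0.045 m and z of blank_mid in the frame of press between 0.0425 and 0.0475 m and angle between the z axis of blank_mid and the z axis of press, either way round below 0.1 rad), for 0.2 s.
At the end, for the whole second after the job is handed in: The blank lies flat on the steel die bed between the fences, within 3.5 mm of home against the stop, within 7 mm of the centre line and 0.2 rad of square; it is released; the dispenser's flap is shut (below 0.06 rad); jar, hammer, tin and pliers are within 25 mm of where they were (x of blank_mid in the frame of press between 0.0165 and 0.0235 m and y of blank_mid in the frame of press between -0.007 and 0.007 m and z of blank_mid in the frame of press between 0.0395 and 0.0445 m and angle between the z axis of blank_mid and the z axis of press, either way round below 0.08 rad and angle between the x axis of blank_mid and the x axis of press, either way round below 0.2 rad and value of joint flap below 0.06 rad and distance of each of jar, hammer, tin, pliers from where it was at the start of the episode below 0.025 m); the robot touches nothing.
It fails at once if the jar is pushed or carried more than 25 mm (distance of jar from where it was at the start of the episode above 0.025 m).
It fails at once if the hammer is pushed or carried more than 25 mm (distance of hammer from where it was at the start of the episode above 0.025 m).
It fails at once if the tin is pushed or carried more than 25 mm (distance of tin from where it was at the start of the episode above 0.025 m).
It fails at once if the pliers is pushed or carried more than 25 mm (distance of pliers from where it was at the start of the episode above 0.025 m).
It also fails if it takes over 59 s, if anything falls off the work surface, if the arm or the gripper's body presses on something with over 40 N, if the wrist force passes 120 N, or if a joint passes its speed limit or range.

## Working session

There is one attempt and no reset: what is moved stays moved. The work goes in short steps, Python scripts to look and compute and a shell command to move; the robot and the scene stay as the last step left them, time stands still between calls to the robot, and variables do not carry over. Pictures are saved under pics/ and viewed, at most 10 in all, crops included, and the job is handed in when it is done.

```bash
ls; mkdir -p pics; python3 - <<'E'
from workcell import sensors,camera,camera_params
import cv2,numpy as np
for n in("top","scene"):
    cv2.imwrite(f"pics/{n}0.png",cv2.resize(camera(n),None,fx=1.42,fy=1.42,interpolation=cv2.INTER_CUBIC))
    p=camera_params(n);print(n,[p[k] for k in("fx","fy","cx","cy")],np.round(p["T"],3).tolist())
print(np.round(camera_params("wrist")["tool_from_camera"],3).tolist())
o=sensors.get_obs();print(o)
E
```

```text
pics
top [544.8746750051769, 544.8746750051769, 266.11353123464295, 215.7389702112081] [[0.03, -0.996, 0.082, 0.421], [-1.0, -0.029, 0.011, -0.015], [-0.008, -0.082, -0.997, 1.523], [0.0, 0.0, 0.0, 1.0]]
scene [390.49384101759046, 390.49384101759046, 273.85087340883916, 208.9978996654335] [[-0.516, 0.527, -0.675, 1.394], [0.856, 0.32, -0.405, 0.519], [0.002, -0.787, -0.616, 0.843], [0.0, 0.0, 0.0, 1.0]]
[[-0.001, -0.95, -0.313, 0.081], [1.0, -0.001, 0.0, -0.002], [-0.001, -0.313, 0.95, -0.143], [0.0, 0.0, 0.0, 1.0]]
{'time': 0.1, 'q': array([-6.61768791e+01,  5.00903215e+00,  1.00411799e+01,  9.51005121e+01,
        9.15371368e-04,  9.00000953e+01]), 'qd': array([ 0.01720904, -0.07916655,  0.1009334 ,  0.01713168, -0.0240415 ,
        0.12987394]), 'joint_efforts': array([ 7.88835478e-04, -5.21562016e+01,  4.65653729e+01,  1.59567478e-02,
        5.02622379e-05,  1.28477700e-05]), 'ee_pos': array([ 0.22207704, -0.50295499,  0.23066315]), 'tcp_rot': array([-1.79931636e+02, -9.15256987e-04,  2.38230245e+01]), 'wrist_force': array([-0.22258577, -1.21524749, -0.74536169]), 'torque': array([-0.02326326,  0.00032712,  0.001546  ]), 'grasp_force': 0.0, 'opening': 0.0853364065464839}
```

View pics/top0.png

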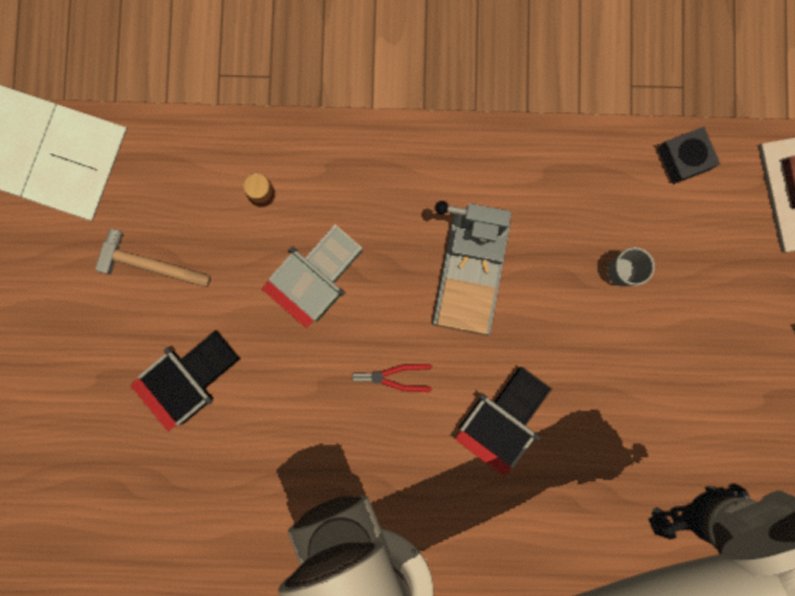

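View pics/scene0.png

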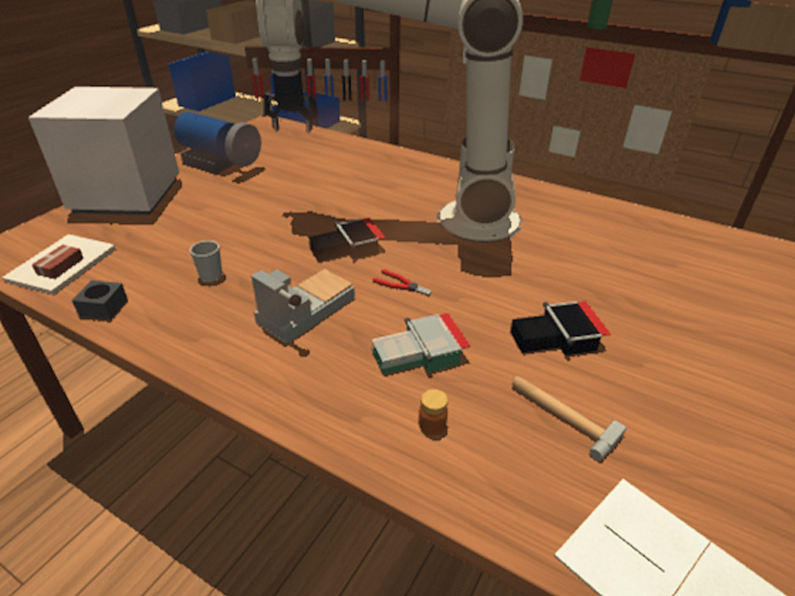

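The overhead picture (scaled 1.42x) shows these candidates:
- **Dispensers:** one green with a clear flap at (308,282). The two black look-alikes are at (180,382) and (498,425).
- **Press:** one, at (475,270).

I choose the green dispenser and will check it in a close crop.

```bash
python3 - <<'E'
import cv2
im=cv2.imread("pics/top0.png")
a=im[215:335,255:370];b=im[195:340,425:520]
a=cv2.resize(a,(400,417),interpolation=cv2.INTER_CUBIC);b=cv2.resize(b,(380,580),interpolation=cv2.INTER_CUBIC)
a=cv2.copyMakeBorder(a,0,163,0,0,cv2.BORDER_CONSTANT)
cv2.imwrite("pics/crop0.png",cv2.hconcat([a,b]))
E
```

```text
(no output)
```

View pics/crop0.png

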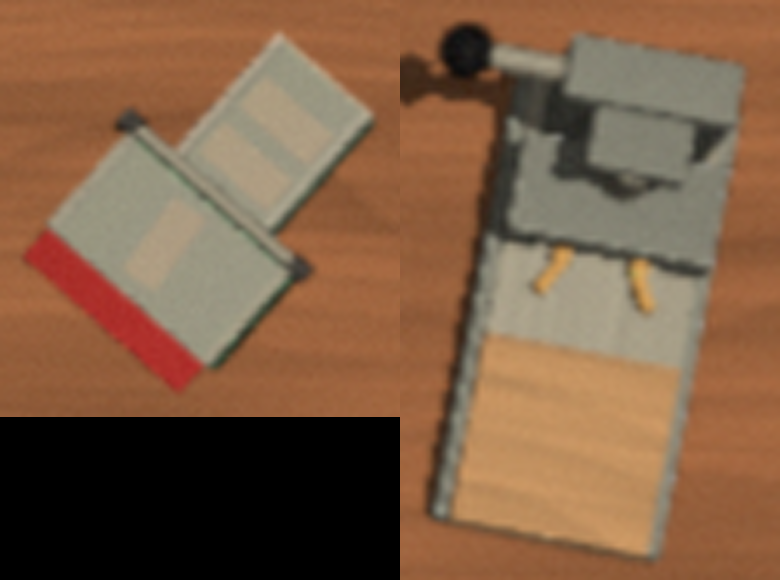

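The crop confirms the green dispenser, with its red lip running from (25,257) to (183,390) and the blank under the clear flap at about (167,243). The press's wooden table has corners (452,515), (652,553), (485,335) and (680,368).

```bash
cat > h.py <<'E'
import numpy as np
from workcell import camera_params,sensors
def ray(uv,z,p,T):
    d=T[:3,:3]@np.array([(uv[0]-p["cx"])/p["fx"],(uv[1]-p["cy"])/p["fy"],1]);o=T[:3,3]
    return (o+d*(z-o[2])/d[2])[:2]
def fit(loc,w):
    loc=np.array(loc,float)[:,:2];w=np.array(w);a=loc-loc.mean(0);b=w-w.mean(0)
    th=np.arctan2((a[:,0]*b[:,1]-a[:,1]*b[:,0]).sum(),(a*b).sum())
    R=np.array([[np.cos(th),-np.sin(th)],[np.sin(th),np.cos(th)]]);t=w.mean(0)-R@loc.mean(0)
    return t,np.degrees(th),np.abs(w-(loc@R.T+t)).max()
E
python3 - <<'E'
from h import *
p=camera_params("top");T=np.array(p["T"])
def top(c,off,s,z): return ray(((c[0]/s+off[0]+.5)/1.42-.5,(c[1]/s+off[1]+.5)/1.42-.5),z,p,T)
L=[(-.06,.058,.046),(-.06,-.058,.046),(-.038,.058,.046),(-.038,-.058,.046),(.128,.035,.04),(.128,-.035,.04)]
P=[(25,257),(183,390),(52,228),(208,365),(280,37),(373,117)]
t,y,e=fit(L,[top(q,(255,215),3.478,l[2]) for q,l in zip(P,L)]);print("disp",t,y,e)
R=np.array([[np.cos(np.radians(y)),-np.sin(np.radians(y))],[np.sin(np.radians(y)),np.cos(np.radians(y))]])
b=np.array([top(q,(255,215),3.478,.028) for q in[(178,198),(207,212),(157,289),(127,272)]])
d=(b[0]+b[1]-b[2]-b[3]);print("blank",b.mean(0),np.degrees(np.arctan2(d[1],d[0])),"in disp",R.T@(b.mean(0)-t))
for n,x in(("lip",-.06),("hinge",.036)):print(n,t+R@[x,0])
L=[(-.11,.048,.04),(-.11,-.048,.04),(-.018,.048,.04),(-.018,-.048,.04)]
t,y,e=fit(L,[top(q,(425,195),4,.04) for q in[(452,515),(652,553),(485,335),(680,368)]]);print("press",t,y,e)
E
```

```text
disp [0.57894583 0.14183245] -39.42156840175124 0.0030426871815399936
blank [0.58192577 0.14802016] -31.615278959432814 in disp [-0.00162735  0.0066723 ]
lip [0.53259616 0.17993373]
hinge [0.60675564 0.11897168]
press [ 0.61852041 -0.3710477 ] -8.696476124053113 0.0019368653282262338
```

```bash
R='[0.25,0.57,0,0.97,0]'; 
python3 -m jog '[[[0.25,0.57,0,0.97,0],[0.25,0.57,0,0.97,0],[0.25,0.57,0,0.97,0],[0.25,0.57,0,0.97,0],[0.25,0.57,0,0.97,0],[0.25,0.57,0,0.97,0],[0.25,0.57,0,0.97,0],[0.25,0.57,0,0.97,0]]]'
python3 -m jog '[[[0.25,0.57,0,0.97,0],[0.25,0.57,0,0.97,0],[0.25,0.57,0,0.97,0],[0.25,0.57,0,0.97,0],[0.25,0.57,0,0.97,0],[0.25,0.57,0,0.97,0],[0.25,0.57,0,0.97,0],[0.25,0.57,0,0.97,0]]]'
python3 -m jog '[[[0.25,0.57,0,0.97,0],[0.25,0.57,0,0.97,0],[0.25,0.57,0,0.97,0],[0.25,0.57,0,0.97,0],[0.25,0.57,0,0.97,0],[0.25,0.57,0,0.97,0],[0.25,0.57,0,0.97,0],[0.25,0.57,0,0.97,0]]]'
python3 - <<'E'
from h import *
import cv2
from workcell import camera
p=camera_params("top");T=np.array(p["T"])
def top(c,off,s,z): return ray(((c[0]/s+off[0]+.5)/1.42-.5,(c[1]/s+off[1]+.5)/1.42-.5),z,p,T)
L=[(-.11,.048,.04),(-.11,-.048,.04),(-.018,.048,.04),(-.018,-.048,.04)]
print("press",fit(L,[top(q,(425,195),4,.04) for q in[(52,515),(252,553),(85,335),(280,368)]]))
o=sensors.get_obs();print(o["ee_pos"],o["tcp_rot"],o["q"],o["wrist_force"])
cv2.imwrite("pics/w1.png",camera("wrist"));p=camera_params("wrist");print(p["fx"],p["cx"],p["cy"])
E
```

```text
time: 0.9
ee_pos: [0.3223, -0.2739, 0.231]
tcp_rot: [-180.0, -0.0, 62.8]
wrist_force: [0.0, -0.8, -0.2]
opening: 0.0003
grasp_force: 0.0
time: 1.7
ee_pos: [0.4224, -0.0458, 0.2311]
tcp_rot: [-180.0, -0.0, 101.6]
wrist_force: [-0.1, 1.1, 0.3]
opening: -0.0004
grasp_force: 0.0
time: 2.5
ee_pos: [0.5224, 0.1821, 0.2309]
tcp_rot: [-180.0, -0.0, 140.4]
wrist_force: [0.4, -1.2, 0.5]
opening: 0.0005
grasp_force: 0.0
press (array([ 0.61290357, -0.17898047]), np.float64(-8.4080189361594), np.float64(0.001967985892616597))
[0.5223991  0.18214057 0.23088059] [-1.79970059e+02 -1.62904529e-02  1.40430109e+02] [ 1.92225226e+01  5.45616150e+00  1.05459462e+01  9.51238337e+01
 -1.58040493e-03  5.87924095e+01] [ 0.3771664  -1.19823331  0.52446047]
307.1047173139199 278.70220476744004 204.50033115114948
```

View pics/w1.png

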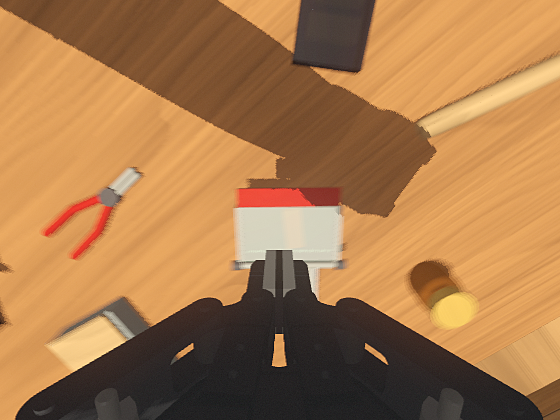

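The wrist view shows the shut flap from above: lip outer corners at (237,189) and (341,188), inner corners at (235,208) and (342,207), with the tips at (280,270).

```bash
cat >> h.py <<'E'
from scipy.spatial.transform import Rotation as Ro
def wT(pos,rpy):
    p=camera_params("wrist");W=np.eye(4);W[:3,:3]=Ro.from_euler("xyz",rpy,degrees=True).as_matrix();W[:3,3]=pos
    return p,W@np.array(p["tool_from_camera"])
E
python3 - <<'E'
from h import *
o=sensors.get_obs();p,T=wT(o["ee_pos"],o["tcp_rot"])
L=[(-.06,.058),(-.06,-.058),(-.038,.058),(-.038,-.058)]
# image right = +y(disp)? try both
for P in([(341,188),(237,189),(342,207),(235,208)],):
    w=[ray(q,.046,p,T) for q in P];print(w,fit(L,w))
t=np.array([.579,.1418]);a=np.radians(-39.4)
E
```

```text
[array([0.57325105, 0.23493098]), array([0.50150284, 0.14533209]), array([0.59201297, 0.22289139]), array([0.51665874, 0.12882681])] (array([0.58407586, 0.15233145]), np.float64(-38.74043416454285), np.float64(0.0020454244192117943))
```

```bash
python3 -m jog '[[[-0.1,0.16,-0.6,0,0],[-0.1,0.16,-0.6,0,0],[-0.1,0.17,-0.7,0.1,0],[0,0,-0.7,0,0],[0,0,0,0,0]]]'
python3 - <<'E'
from h import *
import cv2
from workcell import camera
o=sensors.get_obs();print(o["ee_pos"],o["tcp_rot"])
im=camera("wrist");cv2.imwrite("pics/w2.png",im)
p,T=wT(o["ee_pos"],o["tcp_rot"]);c=np.linalg.inv(T)@[*o["ee_pos"],1];print("tip px",p["fx"]*c[0]/c[2]+p["cx"],p["fy"]*c[1]/c[2]+p["cy"])
E
```

```text
time: 3.05
ee_pos: [0.5044, 0.2045, 0.0963]
tcp_rot: [-179.6, -0.2, 140.7]
wrist_force: [-0.8, -0.8, 0.3]
opening: -0.0
grasp_force: 0.0
[0.50438164 0.20449364 0.09627074] [-179.58495115   -0.22339431  140.7474474 ]
tip px 277.3177928137322 266.86277485452416
```

View pics/w2.png

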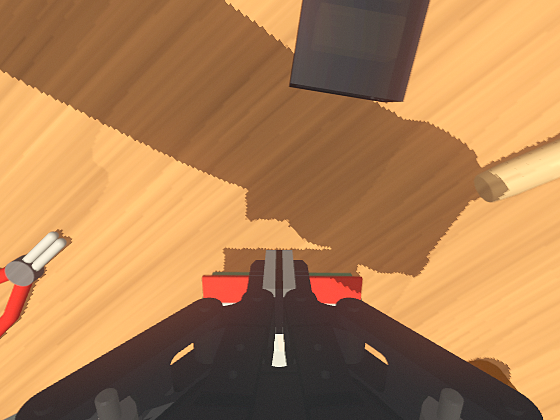

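The fingers stand in front of the lip, whose outer corners are at (203,276) and (361,276).

```bash
python3 - <<'E'
from h import *
p,T=wT([0.50438164,0.20449364,0.09627074],[-179.585,-.2234,140.747])
a,b=ray((361,276),.046,p,T),ray((203,276),.046,p,T)
d=a-b;m=(a+b)/2;y=np.arctan2(d[1],d[0])-np.pi/2;print(a,b,np.linalg.norm(d),"lipmid",m,"yaw",np.degrees(y),"origin",m+.06*np.array([np.cos(y),np.sin(y)]))
E
```

```text
[0.56983055 0.22788178] [0.49812552 0.13964819] 0.11369599023676973 lipmid [0.53397804 0.18376498] yaw -39.09981928547991 origin [0.58054094 0.14592458]
```

```bash
python3 -m jog '[[[0,0,-0.4,0,0],[0,0,-0.4,0,0],[0,0,-0.33,0,0],[0.155,-0.126,0,0,0],[0.155,-0.126,0,0,0],[0,0,0,0,0]]]'
python3 -m jog '[[[0.062,-0.05,0,0,0],[0,0,0,0,0]]]'
python3 -m jog '[[[0.062,-0.05,0,0,0],[0,0,0,0,0]]]'
```

```text
time: 3.7
ee_pos: [0.5248, 0.1921, 0.0469]
tcp_rot: [179.9, 0.1, 140.6]
wrist_force: [0.3, 0.3, -0.5]
opening: 0.0
grasp_force: 0.0
time: 3.9
ee_pos: [0.5265, 0.19, 0.0456]
tcp_rot: [179.9, 0.0, 140.7]
wrist_force: [-0.2, -0.1, 0.4]
opening: 0.0001
grasp_force: 0.0
time: 4.1
ee_pos: [0.5287, 0.188, 0.045]
tcp_rot: [180.0, -0.1, 140.7]
wrist_force: [-1.5, 2.1, 2.7]
opening: 0.0001
grasp_force: 1.8
```

```bash
python3 -m jog '[[[-0.16,0.13,0,0,0],[0,0,-0.14,0,0],[0,0,0,0,0],[0,0,0,0,0]]]'
python3 -m jog '[[[0.062,-0.05,0,0,0],[0.062,-0.05,0,0,0],[0,0,0,0,0]]]'
python3 -m jog '[[[0.062,-0.05,0,0,0],[0,0,0,0,0]]]'
```

```text
time: 4.5
ee_pos: [0.5206, 0.1942, 0.0374]
tcp_rot: [-180.0, -0.0, 140.7]
wrist_force: [0.0, 0.7, -0.5]
opening: 0.0001
grasp_force: 0.0
time: 4.8
ee_pos: [0.5267, 0.1896, 0.0377]
tcp_rot: [180.0, -0.1, 140.7]
wrist_force: [-4.8, 4.7, 0.9]
opening: 0.0001
grasp_force: 3.3
time: 5.0
ee_pos: [0.527, 0.1893, 0.0372]
tcp_rot: [-180.0, -0.6, 140.9]
wrist_force: [-18.6, 16.6, 6.5]
opening: -0.0001
grasp_force: 12.5
```

```bash
python3 -m jog '[[[0,0,0.08,0,0],[0,0,0.08,0,0],[0,0,0,0,0]]]'
```

```text
time: 5.3
ee_pos: [0.5271, 0.1891, 0.0452]
tcp_rot: [-180.0, -0.5, 140.9]
wrist_force: [-16.1, 15.1, 0.4]
opening: 0.0
grasp_force: 11.0
```

```bash
python3 -m jog '[[[0,0,0.1,0,0],[0.01,-0.01,0.1,0,0],[0,0,0,0,0]]]'
```

```text
time: 5.6
ee_pos: [0.5281, 0.1884, 0.0558]
tcp_rot: [-180.0, -0.4, 140.8]
wrist_force: [-15.6, 13.5, 2.4]
opening: -0.0002
grasp_force: 10.0
```

```bash
python3 -m jog '[[[0.019,-0.015,0.11,0,0],[0.025,-0.02,0.11,0,0],[0.031,-0.025,0.11,0,0],[0.037,-0.03,0.11,0,0],[0,0,0,0,0]]]'
```

```text
time: 6.1
ee_pos: [0.5339, 0.1838, 0.0787]
tcp_rot: [180.0, -0.4, 140.8]
wrist_force: [-18.4, 13.6, 8.6]
opening: -0.0001
grasp_force: 11.2
```

```bash
python3 -c "
from workcell import camera;import cv2
cv2.imwrite('pics/w3.png',camera('scene')[190:300,230:370])
im=cv2.imread('pics/w3.png');cv2.imwrite('pics/w3.png',cv2.resize(im,None,fx=4,fy=4,interpolation=2))"
```

```text
(no output)
```

View pics/w3.png

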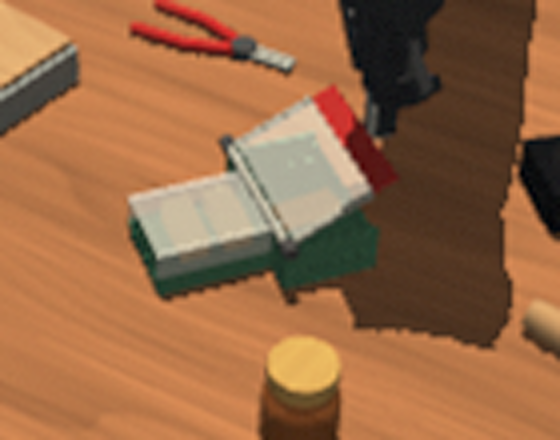

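The scene crop shows the flap lifted about 25°, its red lip resting on the fingertip at (375,130). I'll continue along the arc.

```bash
python3 -m jog '[[[0.043,-0.035,0.106,0,0],[0.05,-0.04,0.106,0,0],[0.056,-0.045,0.106,0,0],[0.062,-0.05,0.106,0,0],[0.065,-0.053,0.096,0,0],[0.07,-0.057,0.088,0,0],[0.074,-0.06,0.08,0,0],[0.078,-0.063,0.076,0,0]]]'
```

```text
time: 6.95
ee_pos: [0.5611, 0.1621, 0.1171]
tcp_rot: [179.9, -0.1, 140.8]
wrist_force: [-4.6, 3.5, 5.2]
opening: 0.0
grasp_force: 2.9
```

```bash
python3 -m jog '[[[0.109,-0.088,0,0,0],[0.109,-0.088,0,0,0],[0.109,-0.088,0,0,0],[0.109,-0.088,0,0,0],[0.109,-0.088,0,0,0],[0.109,-0.088,0,0,0],[0.109,-0.088,0,0,0],[0,0,0,0,0]]]'
```

```text
time: 7.75
ee_pos: [0.5999, 0.1302, 0.1157]
tcp_rot: [-180.0, -0.0, 140.7]
wrist_force: [-3.2, 2.3, 3.0]
opening: 0.0003
grasp_force: 1.5
```

```bash
python3 -m jog '[[[0.124,-0.101,0,0,0],[0.124,-0.101,0,0,0],[0.124,-0.101,0,0,0],[0.124,-0.101,0,0,0],[-0.054,0.044,-0.175,0,0],[-0.054,0.044,-0.175,0,0],[-0.054,0.044,-0.175,0,0],[-0.054,0.044,-0.175,0,0]]]'
python3 -m jog '[[[0,0,0,0,0],[-0.08,0.065,-0.2,0,0.2],[-0.08,0.065,-0.2,0,0.4],[0,0,0,0,0.5],[0,0,0,0,0.5],[0,0,0,0,0.5]]]'
```

```text
time: 8.55
ee_pos: [0.6129, 0.12, 0.0806]
tcp_rot: [180.0, 0.0, 140.7]
wrist_force: [-2.6, 2.5, 7.4]
opening: -0.0
grasp_force: 3.2
time: 9.15
ee_pos: [0.6028, 0.1279, 0.059]
tcp_rot: [-179.9, -0.3, 140.8]
wrist_force: [-7.5, 10.3, -2.3]
opening: 0.0422
grasp_force: 5.9
```

```bash
python3 -m jog '[[[-0.1,0.11,-0.04,0.4,0.5],[-0.1,0.11,-0.04,0.4,0.5],[-0.1,0.11,-0.04,0.35,0.5],[-0.1,0.11,-0.04,0.35,0.5],[0,0,0,0,0.5]]]'
python3 - <<'E'
from h import *
import cv2
from workcell import camera
o=sensors.get_obs();print(o["ee_pos"],o["tcp_rot"],o["opening"])
im=camera("wrist");cv2.imwrite("pics/w4.png",im[200:400,180:380]);s=camera("scene")[150:300,220:370]
f=lambda a:cv2.resize(a,(400,400),interpolation=2)
cv2.imwrite("pics/w4.png",cv2.hconcat([f(im[200:400,180:380]),f(s)]))
E
```

```text
time: 9.65
ee_pos: [0.5845, 0.1486, 0.0525]
tcp_rot: [-180.0, -0.0, 148.3]
wrist_force: [-2.4, 2.0, -1.5]
opening: 0.0429
grasp_force: 0.0
[0.58448296 0.14863355 0.05253759] [-1.79983003e+02 -2.62051796e-02  1.48348981e+02] 0.042937325887539714
```

View pics/w4.png

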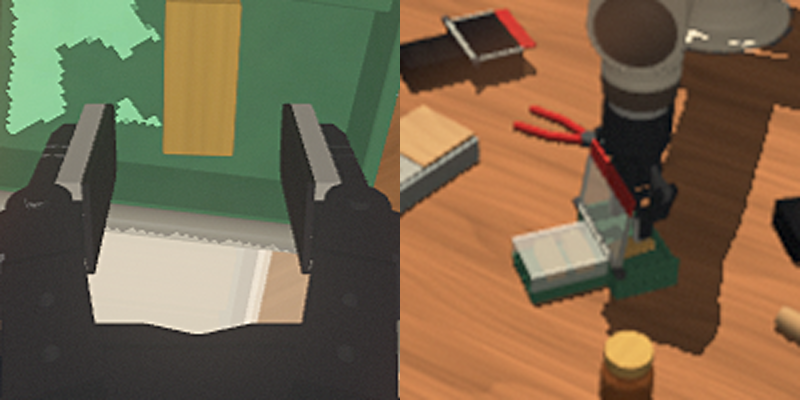

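The left half shows the open flap and the blank between the open pads, its far end at crop pixels (163,153) to (234,156). The right half shows the flap leaning on the hand, just about upright.

```bash
python3 - <<'E'
from h import *
p,T=wT([0.58448296,0.14863355,0.05253759],[-179.983,-.026,148.349])
g=lambda u,v:ray((u/2+180,v/2+200),.028,p,T)
a,b,c,d=g(163,153),g(234,156),g(165,4),g(241,4)
e=(a+b)/2;m=(c+d)/2;u=(e-m)/np.linalg.norm(e-m);print("width",np.linalg.norm(a-b),"vis len",np.linalg.norm(e-m),"yaw",np.degrees(np.arctan2(u[1],u[0])),"centre",e-.025*u)
E
```

```text
width 0.022230458166086025 vis len 0.04947891031351456 yaw -33.158309525555076 centre [0.58257161 0.15206783]
```

```bash
python3 -m jog '[[[-0.04,0.07,-0.1,-0.3,0.5],[0,0,-0.2,0,0.5],[0,0,-0.2,0,0.5],[0,0,-0.14,0,0.5],[0,0,0,0,0.5]]]'
```

```text
time: 10.25
ee_pos: [0.5823, 0.151, 0.0189]
tcp_rot: [-179.9, -0.1, 146.7]
wrist_force: [-2.2, 2.1, -2.9]
opening: 0.0428
grasp_force: 0.0
```

```bash
python3 -m jog '[[[0,0,0.03,0,0.3],[0,0,0,0,0],[0,0,0,0,0],[0,0,0,0,0],[0,0,0,0,0]]]' 60
```

```text
time: 10.75
ee_pos: [0.5836, 0.1515, 0.0229]
tcp_rot: [180.0, 0.0, 146.7]
wrist_force: [-2.1, 2.1, 1.0]
opening: 0.0195
grasp_force: 59.0
```

```bash
python3 -m jog '[[[0,0,0.2,0,0],[0,0,0.2,0,0],[0,0,0.2,0,0],[0,0,0.2,0,0],[0,0,0.2,0,0],[0,0,0,0,0]]]' 100
python3 -m jog '[[[-0.125,0.1,0.12,0,0],[-0.125,0.1,0.12,0,0],[-0.125,0.1,0.12,0,0],[-0.125,0.1,0.12,0,0],[-0.125,0.1,0.12,0,0],[-0.125,0.1,0.12,0,0],[-0.125,0.1,0.12,0,0],[-0.125,0.1,0.12,0,0]]]'
```

```text
time: 11.35
ee_pos: [0.5842, 0.1517, 0.0748]
tcp_rot: [179.9, 0.1, 146.7]
wrist_force: [-2.1, 2.2, 4.4]
opening: 0.0179
grasp_force: 98.3
time: 12.15
ee_pos: [0.533, 0.1918, 0.1213]
tcp_rot: [180.0, 0.0, 146.7]
wrist_force: [-0.2, -0.5, -0.5]
opening: 0.0177
grasp_force: 99.3
```

```bash
python3 -m jog '[[[-0.125,0.1,0.15,0,0],[-0.125,0.1,0.15,0,0],[-0.125,0.1,0.15,0,0],[-0.125,0.1,0.15,0,0],[-0.125,0.1,0.15,0,0],[-0.125,0.1,0.15,0,0],[-0.125,0.1,0.1,0,0],[-0.125,0.1,0.1,0,0]]]'
python3 - <<'E'
from h import *
import cv2
from workcell import camera
o=sensors.get_obs();print(o["ee_pos"],o["tcp_rot"],o["opening"])
f=lambda a:cv2.resize(a,(400,400),interpolation=2)
cv2.imwrite("pics/w5.png",cv2.hconcat([f(camera("wrist")[180:380,180:380]),f(camera("scene")[120:300,220:400])]))
E
```

```text
time: 12.95
ee_pos: [0.4828, 0.2318, 0.1759]
tcp_rot: [180.0, 0.0, 146.7]
wrist_force: [-0.1, 0.6, -1.4]
opening: 0.018
grasp_force: 99.3
[0.48280606 0.23184065 0.17592445] [1.79996318e+02 2.44766550e-03 1.46722659e+02] 0.018028655003614016
```

View pics/w5.png

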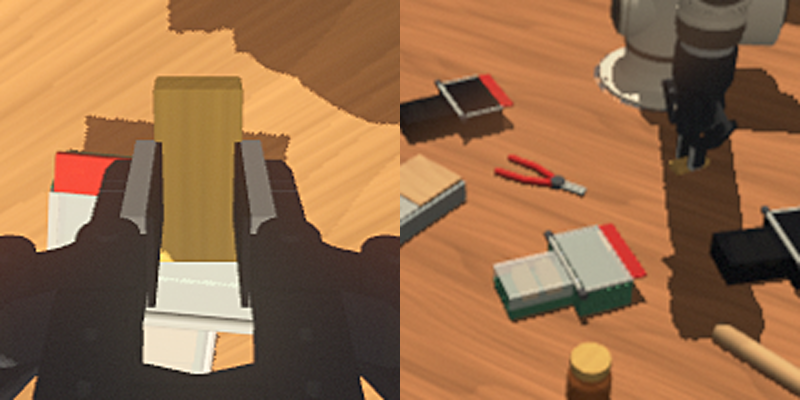

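Flap shut again (right half) and the blank sits straight in the grip (left half). On to the press.

```bash
python3 -m jog '[[[0.115,-0.66,0,0.42,0],[0.115,-0.66,0,0.42,0],[0.115,-0.66,0,0.42,0],[0.115,-0.66,0,0.42,0],[0.115,-0.66,0,0.42,0],[0.115,-0.66,0,0.42,0],[0.115,-0.66,0,0.42,0],[0.115,-0.66,0,0.42,0]]]'
python3 -m jog '[[[0.115,-0.66,0,0.42,0],[0.115,-0.66,-0.1,0.42,0],[0.11,-0.66,-0.3,0.4,0],[0.11,-0.66,-0.3,0.4,0],[0,0,-0.2,0,0],[0,0,0,0,0],[0,0,0,0,0]]]'
python3 - <<'E'
from h import *
import cv2
from workcell import camera
o=sensors.get_obs();print(o["ee_pos"],o["tcp_rot"],o["opening"])
cv2.imwrite("pics/w6.png",cv2.resize(camera("wrist")[150:410,100:450],None,fx=2.2,fy=2.2,interpolation=2))
E
```

```text
time: 13.85
ee_pos: [0.5293, -0.0341, 0.1752]
tcp_rot: [-180.0, -0.0, 163.6]
wrist_force: [0.6, 0.6, -0.8]
opening: 0.0179
grasp_force: 99.2
time: 14.55
ee_pos: [0.5516, -0.164, 0.1305]
tcp_rot: [180.0, -0.0, 171.7]
wrist_force: [0.6, -0.2, -1.6]
opening: 0.0178
grasp_force: 99.3
[ 0.55163014 -0.1640163   0.13054836] [ 1.79983980e+02 -2.91888465e-02  1.71719848e+02] 0.017760938333982772
```

View pics/w6.png

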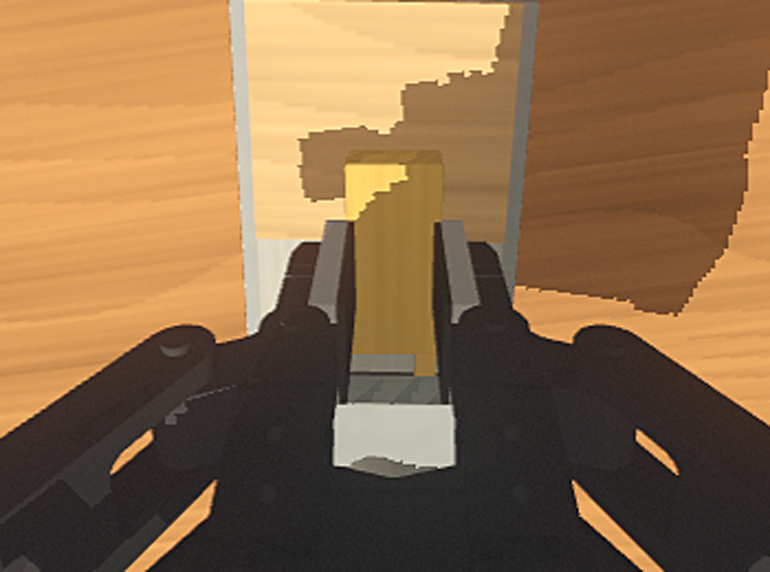

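The view shows the feed table with its near edge at y≈2, sides at x 243/526, and the step at y≈238 between x 256 and 511. The blank is held straight above it.

```bash
python3 - <<'E'
from h import *
pos=np.array([.55163014,-.1640163,.13054836])
p,T=wT(pos,[179.984,-.029,171.72])
g=lambda u,v,z:ray((100+u/2.2,150+v/2.2),z,p,T)
L=[(-.11,-.048),(-.11,.048),(-.018,-.048),(-.018,.048)]
t,y,e=fit(L,[g(u,v,.04) for u,v in[(243,2),(526,4),(256,238),(511,238)]]);print(t,y,e)
a=np.radians(y);R=np.array([[np.cos(a),-np.sin(a)],[np.sin(a),np.cos(a)]])
print("tcp in press",R.T@(pos[:2]-t))
zb=.1345
print("blank near end mid in press",R.T@((g(347,164,zb+.005)+g(441,164,zb+.005))/2-t))
print("home world",t+R@[.02,0],"ux",R[:,0])
E
```

```text
[ 0.61356874 -0.17543906] -8.677173102572459 0.0014416604002621403
tcp in press [-0.06295297  0.00194753]
blank near end mid in press [-0.09001589  0.00330323]
home world [ 0.63333982 -0.1784564 ] ux [ 0.98855407 -0.15086699]
```

```bash
python3 -m jog '[[[0,-0.04,-0.25,0,0],[0,0,-0.25,0,0],[0,0,-0.25,0,0],[0,0,-0.25,0,0],[0,0,-0.25,0,0],[0,0,-0.2,0,0],[0,0,-0.14,0,0],[0,0,0,0,0]]]'
```

```text
time: 15.4
ee_pos: [0.5512, -0.1664, 0.0497]
tcp_rot: [180.0, -0.1, 171.7]
wrist_force: [-0.0, 0.1, -0.3]
opening: 0.0182
grasp_force: 99.2
```

```bash
python3 -m jog '[[[0,0,-0.04,0,0],[0,0,-0.03,0,0],[0,0,0,0,0],[0,0,0,0,0]]]'
```

```text
time: 15.8
ee_pos: [0.5519, -0.1666, 0.0478]
tcp_rot: [-180.0, 0.0, 171.7]
wrist_force: [-0.1, 0.6, -1.9]
opening: 0.0179
grasp_force: 99.2
```

```bash
python3 -m jog '[[[0,0,-0.04,0,0],[0,0,-0.02,0,0],[0,0,0,0,0],[0,0,0,0,0]]]'
```

```text
time: 16.2
ee_pos: [0.552, -0.1666, 0.0451]
tcp_rot: [-180.0, 0.0, 171.7]
wrist_force: [-2.8, 0.6, 5.3]
opening: 0.0179
grasp_force: 100.1
```

```bash
python3 -m jog '[[[0,0,0.01,0,0.2],[0,0,0.01,0,0.35],[0,0,0.01,0,0.45],[0,0,0,0,0.45],[0,0,0,0,0.45],[0,0,0,0,0.45]]]' 
python3 -m jog '[[[0,0,0.3,0,0.45],[0,0,0.3,0,0.45],[0,0,0.3,0,0.3],[-0.3,0.045,0.2,0,0],[-0.3,0.045,0,0,0],[-0.4,0.06,0,0,0],[0,0,0,0,0]]]'
python3 - <<'E'
from h import *
import cv2
from workcell import camera
o=sensors.get_obs();print(o["ee_pos"],o["tcp_rot"],o["opening"])
cv2.imwrite("pics/w7.png",cv2.resize(camera("wrist")[100:400,100:460],None,fx=2,fy=2,interpolation=2))
E
```

```text
time: 16.8
ee_pos: [0.5518, -0.1666, 0.0459]
tcp_rot: [180.0, -0.0, 171.7]
wrist_force: [0.5, 0.1, 0.6]
opening: 0.0384
grasp_force: 0.0
time: 17.5
ee_pos: [0.5008, -0.159, 0.1029]
tcp_rot: [-180.0, 0.1, 171.7]
wrist_force: [0.5, -1.2, -0.2]
opening: 0.0
grasp_force: 0.0
[ 0.50079535 -0.15900076  0.10286548] [-1.79985466e+02  7.37648043e-02  1.71707603e+02] 2.933535964858768e-07
```

View pics/w7.png

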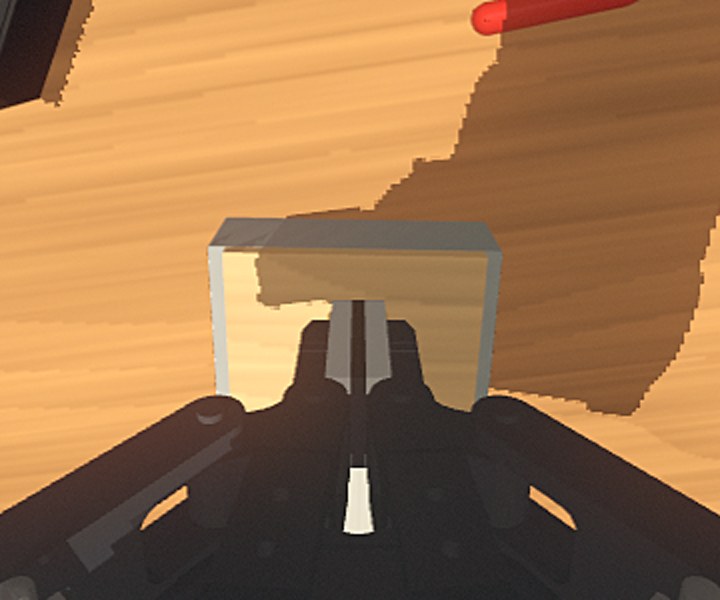

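```bash
python3 -m jog '[[[0,0,-0.3,0,0],[0,0,-0.3,0,0],[0,0,-0.3,0,0],[0,0,-0.2,0,0],[0,0,-0.08,0,0],[0,0,0,0,0],[0,0,0,0,0]]]' 
python3 -m jog '[[[0.119,-0.018,0,0,0],[0.119,-0.018,0,0,0],[0.119,-0.018,0,0,0],[0.119,-0.018,0,0,0],[0,0,0,0,0]]]'
```

```text
time: 18.25
ee_pos: [0.502, -0.1591, 0.0421]
tcp_rot: [-180.0, 0.0, 171.7]
wrist_force: [0.5, -0.3, 0.6]
opening: -0.0001
grasp_force: 0.0
time: 18.75
ee_pos: [0.5265, -0.1628, 0.0419]
tcp_rot: [-180.0, 0.0, 171.7]
wrist_force: [-0.2, 0.2, -0.1]
opening: 0.0001
grasp_force: 0.0
```

```bash
python3 -m jog '[[[0.119,-0.018,0,0,0],[0.119,-0.018,0,0,0],[0.119,-0.018,0,0,0],[0.119,-0.018,0,0,0],[0.119,-0.018,0,0,0],[0.119,-0.018,0,0,0],[0.119,-0.018,0,0,0],[0,0,0,0,0]]]'
python3 - <<'E'
from h import *
import cv2
from workcell import camera
o=sensors.get_obs();print(o["ee_pos"])
f=lambda a:cv2.resize(a,(400,500),interpolation=2)
cv2.imwrite("pics/w8.png",cv2.hconcat([f(camera("scene")[160:260,160:240]),f(camera("top")[130:240,290:378])]))
E
```

```text
time: 19.55
ee_pos: [0.5681, -0.1691, 0.0419]
tcp_rot: [180.0, 0.0, 171.7]
wrist_force: [-0.8, 0.3, -0.2]
opening: 0.0003
grasp_force: 0.0
[ 0.56805122 -0.16908503  0.04192767]
```

View pics/w8.png

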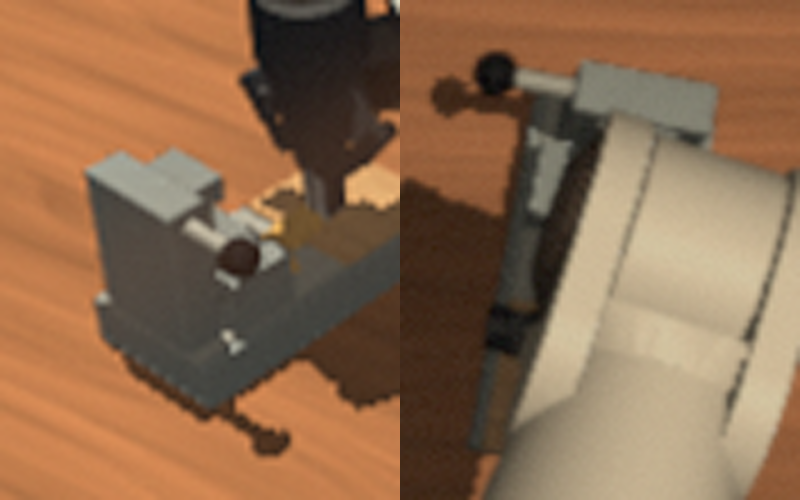

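The scene view shows the brass blank ahead of the fingers at (300,225), entering the die bed. That was my 11th picture viewed, one over the limit of 10, so I'll view no more and finish by force and numeric measurement.

```bash
python3 -m jog '[[[0.08,-0.012,0,0,0],[0.08,-0.012,0,0,0],[0.08,-0.012,0,0,0],[0.08,-0.012,0,0,0],[0.08,-0.012,0,0,0],[0,0,0,0,0]]]'
python3 -m jog '[[[0.04,-0.006,0,0,0],[0.04,-0.006,0,0,0],[0,0,0,0,0]]]'
```

```text
time: 20.25
ee_pos: [0.5878, -0.172, 0.0419]
tcp_rot: [180.0, 0.0, 171.7]
wrist_force: [-0.4, 0.5, 1.2]
opening: 0.0002
grasp_force: 0.0
time: 20.55
ee_pos: [0.5914, -0.1726, 0.042]
tcp_rot: [180.0, 0.0, 171.7]
wrist_force: [1.0, 0.6, -0.3]
opening: 0.0
grasp_force: 0.0
```

```bash
python3 -m jog '[[[0.04,-0.006,0,0,0],[0,0,0,0,0]]]'
python3 -m jog '[[[0.04,-0.006,0,0,0],[0,0,0,0,0]]]'
python3 -m jog '[[[0.03,-0.0045,0,0,0],[0,0,0,0,0]]]'
```

```text
time: 20.75
ee_pos: [0.5935, -0.1729, 0.0421]
tcp_rot: [-180.0, 0.0, 171.7]
wrist_force: [1.0, 0.3, 0.1]
opening: 0.0001
grasp_force: 0.0
time: 20.95
ee_pos: [0.5955, -0.1732, 0.042]
tcp_rot: [-180.0, 0.0, 171.7]
wrist_force: [0.5, -0.8, -0.7]
opening: 0.0001
grasp_force: 0.0
time: 21.15
ee_pos: [0.5969, -0.1734, 0.042]
tcp_rot: [-180.0, 0.0, 171.7]
wrist_force: [0.7, -0.1, -0.7]
opening: 0.0002
grasp_force: 0.0
```

```bash
python3 -m jog '[[[0.03,-0.0045,0,0,0],[0,0,0,0,0]]]'
python3 -m jog '[[[0.03,-0.0045,0,0,0],[0,0,0,0,0]]]'
python3 -m jog '[[[0.03,-0.0045,0,0,0],[0,0,0,0,0]]]'
```

```text
time: 21.35
ee_pos: [0.598, -0.1736, 0.0419]
tcp_rot: [180.0, -0.0, 171.7]
wrist_force: [-2.5, 1.2, 1.0]
opening: -0.0004
grasp_force: 1.6
time: 21.55
ee_pos: [0.5982, -0.1735, 0.0418]
tcp_rot: [180.0, -0.2, 171.7]
wrist_force: [-10.1, 1.5, 4.6]
opening: -0.0001
grasp_force: 5.1
time: 21.75
ee_pos: [0.5984, -0.1735, 0.0418]
tcp_rot: [180.0, -0.3, 171.7]
wrist_force: [-17.3, 3.2, 8.9]
opening: -0.0005
grasp_force: 8.7
```

```bash
python3 -m jog '[[[-0.1,0.015,0,0,0],[-0.2,0.03,0,0,0],[-0.2,0.03,0.2,0,0],[-0.4,0.06,0.4,0,0],[-0.4,0.06,0.5,0,0],[-0.4,0.06,0.5,0,0],[-0.2,0.03,0.4,0,0],[0,0,0,0,0]]]'
python3 - <<'E'
from h import *
import cv2
from workcell import camera
o=sensors.get_obs();print(o["ee_pos"],o["wrist_force"])
s=cv2.cvtColor(camera("top"),cv2.COLOR_BGR2HSV)[:,:,1]
w=cv2.cvtColor(camera("wrist"),cv2.COLOR_BGR2HSV)[:,:,1]
a=np.radians(-8.6);ux=np.array([np.cos(a),np.sin(a)]);uy=np.array([-ux[1],ux[0]]);t=np.array([.6136,-.1755])
def pr(im,p,T,x,y,z):
    q=np.linalg.inv(T)@[*(t+x*ux+y*uy),z,1];u,v=p["fx"]*q[0]/q[2]+p["cx"],p["fy"]*q[1]/q[2]+p["cy"]
    return int(cv2.getRectSubPix(im,(1,1),(float(u),float(v)))[0,0]) if 0<u<559 and 0<v<419 else -1
pt=camera_params("top");p,T=wT(o["ee_pos"],o["tcp_rot"])
sc=camera_params("scene");ss=cv2.cvtColor(camera("scene"),cv2.COLOR_BGR2HSV)[:,:,1]
for n,im,P,M in(("top",s,pt,np.array(pt["T"])),("wrist",w,p,T),("scene",ss,sc,np.array(sc["T"]))):
    print(n,"x -30..25",[pr(im,P,M,x/1e3,0,.047) for x in range(-30,26,3)])
    for X in(0,.015): print(" y -24..24 at x",X,[pr(im,P,M,X,y/1e3,.047) for y in range(-24,25,3)])
E
```

```text
time: 22.55
ee_pos: [0.5064, -0.1601, 0.1462]
tcp_rot: [-179.9, 0.4, 171.7]
wrist_force: [1.0, -0.0, 0.0]
opening: -0.0003
grasp_force: 0.0
[ 0.50635998 -0.16010203  0.14624073] [ 1.02787513 -0.03126237  0.03661728]
top x -30..25 [83, 79, 81, 93, 90, 87, 95, 95, 95, 93, 96, 105, 92, 93, 134, 149, 151, 151, 151]
 y -24..24 at x 0 [65, 67, 67, 67, 67, 68, 71, 87, 96, 98, 91, 93, 57, 48, 49, 49, 51]
 y -24..24 at x 0.015 [67, 66, 68, 66, 68, 68, 76, 112, 149, 151, 150, 147, 122, 116, 142, 132, 86]
wrist x -30..25 [105, 92, 80, 82, 79, 73, 76, 71, 65, 70, 62, 58, 57, 49, 47, 44, 42, 35, 138]
 y -24..24 at x 0 [82, 83, 80, 78, 79, 73, 73, 61, 62, 53, 56, 56, 60, 57, 50, 53, 50]
 y -24..24 at x 0.015 [65, 65, 63, 51, 59, 45, 49, 48, 44, 47, 45, 36, 49, 31, 41, 35, 45]
scene x -30..25 [125, 125, 125, 126, 127, 128, 126, 105, 74, 99, 138, 133, 94, 51, 29, 28, 60, 147, 129]
 y -24..24 at x 0 [41, 41, 39, 59, 94, 119, 124, 131, 138, 131, 128, 104, 75, 54, 41, 37, 39]
 y -24..24 at x 0.015 [33, 37, 38, 52, 50, 46, 50, 40, 28, 26, 26, 26, 26, 30, 39, 42, 82]
```

The rear edge reads at press x ≈ -6 mm and the blank sits about centred. The force stop also matched home, and the hand is clear, so I'll hand in.

```bash
python3 -c "
from workcell import ticket;print(ticket.job_done())"
```

```text
the job is handed in; nothing more can be done
None
```

I handed the job in with the blank pushed over the step and home against the stop on the die bed and the dispenser flap shut, but the hand-in returned no verdict, the final position rests on the push force and a rough image check, the bystanders were not measured at the end, and I viewed 11 pictures against the limit of 10.

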